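Raise the ladder-stand magnifier to its upper rung

TASK

The bench magnifier sits too low over the circuit board. Take the black grip bar at the top of its ladder stand, raise the sliding section past the upper rung until its gravity pawl clears (a springy buffer follows just above: feel for it, do not ram it), then lower it slowly until the pawl sits on the upper rung, never letting it drop. Press down on the bar with about 10 N for a second to prove that it has locked, let go, and leave everything else on the bench as it is.

Things in the scene. Friction and masses are not known exactly. Their poses are not given: they have to be found in the camera images.
- frame: Fixed ladder frame of the magnifier stand: dark steel base plate 130 x 170 x 10 mm, two aluminium uprights 110 mm apart along its y axis, two steel rungs of 10 mm diameter between them along y, at 69 mm (lower) and 112 mm (upper) height. Origin on the table under the rungs' middle; the sliding section runs on its +x side.
- fly: Sliding section, moves only straight up and down; origin at the frame's origin when fully down, as it starts; same axes. 0.5 to 0.8 kg in all, drag about 1 N. In its middle a steel pawl, tongue 26 mm to -x, weight on the +x side: a rung met from below swings the tongue down (under 1 N more drag), the weight throws it level once past, and on the way down it sits on the rung and locks.
- grip (a point): Centre of the black rubber grip bar on top of the sliding section: 16 mm diameter, along the section's y axis, 70 mm free between end posts, 220 mm high when fully down. A 12 mm wide cross-piece lies under it, its top 24 mm below the bar's centre. Nothing above it: take it from above, fingers closing along the section's x axis.
- upper_rung (a point): Middle of the upper rung, on its axis. The pawl's bracket is clamped on the sliding section at an unknown height, +-16 mm, so the pawl seats on this rung with the section somewhere 62 to 94 mm above fully down (on the lower rung 19 to 51 mm): feel for it. It clears this rung about 16 mm above its seat. The seat is hard; total load on it must stay under 34 N.
- lens (a point): Centre of the white ring magnifier (108 mm across, 16 mm thick) that the sliding section carries on its -y side, 155 mm from the middle, 135 mm high when fully down.
- headbar: Fixed aluminium bar across the top of the uprights, 172 to 182 mm high, origin as the frame's. From it hangs a short rubber buffer that meets the pawl's bracket about 18 mm above the seat on the upper rung, some 2 mm after the pawl has cleared. It gives 1 mm per 3.5 N and must not be pushed harder than 22 N.
- meter: Bystander: red and black multimeter lying flat, about 90 x 150 x 45 mm. Leave alone. Origin at the centre of its underside.
- board: Bystander: green circuit board with a round copper fan, 85 x 125 mm, up to 14 mm high, lying under the magnifier. Leave alone. Origin at the centre of its underside.
- flux: Bystander: white jar with black lid, 44 mm across, 40 mm high. Leave alone. Origin at the centre of its underside.
- spool: Bystander: grey solder spool, 60 mm across, 44 mm high. Leave alone. Origin at the centre of its underside.
- driver: Bystander: black screwdriver lying down, 160 mm long. Leave alone. Origin at the centre of its underside.
- tip_tin: Bystander: open steel tin, 66 mm across, 45 mm high. Leave alone. Origin at the centre of its underside.
- pick: Bystander: flat steel pick with a black handle, 130 mm long, lying down. Leave alone. Origin at the centre of its underside.
There are look-alikes about, which are no part of the job. What is shaped like the frame but brown or red is not meant.

How it is judged:
By the outcome, as a careful person would: the job done as asked, in the order asked, and still so for the second after the job is handed in, with the robot touching nothing.
It also fails if it takes over 72 s, if anything falls off the work surface, if the arm or the gripper's body presses on something with over 40 N, if the wrist force passes 120 N, or if a joint passes its speed limit or range.

ROBOT

A 7-joint arm with a two-finger parallel gripper is mounted at the origin on the work surface. World frame = base frame: x ahead of the robot, y to its left, z up, the work surface at z = 0. Lengths are in m, angles in rad, forces in N, time in s.
With the tool pointing down it reaches from about 0.425 to 0.95 m from the base axis. Payload 4.7 kg.
Tool frame: the origin (TCP) lies on the centre line of the jaws, within the pads' length; the fingertips stand 19 mm ahead of it and the grasp point (between the pads) is the TCP; z points along the fingers, y is the line along which they close (so a half turn about z gives the same grasp; the last joint's range is limited). The gripper opens to 87 mm and grips with 3 to 60 N. Pads are 19 mm wide; open, the fingers measure 117 mm over their backs; the gripper's body (75 mm by 190 mm) begins 51 mm behind the grasp point.
Start: joints at [-1.216, 0.469, -0.049, 1.532, 0.024, 1.141, -0.082], TCP at [0.253, 0.626, 0.242] pointing down, gripper open.
Joint ranges: [-2.59, 2.59], [-0.33, 1.99], [-1.39, 1.29], [0.1, 2.45], [-1.04, 4.18], [0.21, 1.99], [-2.66, 2.66]. Speed limits (rad/s): [2.57, 2.57, 3.14, 3.14, 3.14, 3.14, 3.14].

INTERFACE

Orientations are given as a 3x3 rotation matrix whose columns are the frame's x, y, z axes.
In Python, from workcell import robot gives the robot as it stands.
- The arm moves only by the shell command python3 -m crank 'ROWS' [FORCE]. ROWS is JSON, one flat list of numbers, 5 for each row, row after row: the opening, from -1 (shut) to 1 (fully open), then the shift along the tool's x, y, z in cm, then the turn about the tool's z in degrees. A call has 1 to 12 rows; each row shifts and turns the commanded pose from where the row before left it, along the tool's axes as they then stand; what a row does not reach is not made up. A row lasts 1/12 s, in which the tool goes at most 41.7 mm and 7.16 degrees, less where a joint would pass 70% of its speed; a pose out of reach is approached as far as the arm can. A call is refused whole if a number of a shift passes 4.17 or a number of a turn 7.16, either way. A call with a gripper value outside its range is refused whole. The fingers move at their own pace and stop on an object; FORCE is the grip in N (left out, the last holds). Time passes only in rows, so rows that do not move let the fingers close. It gives the time, the measured TCP pose, the force, the opening and the grip force at its end, in the units of the state.
- robot.sense(): the state, without advancing time (a new reading comes with each control period).
- robot.read_camera(name): name is "scene" or "top" or "wrist"; returns a dict with "pixels" (384x512x3 uint8, red, green, blue), "depth" (384x512 float32, m along the optical axis (not along the pixel's ray), 0 where there is no reading), "intrinsics" (3x3 intrinsics, pixels), "eye" and "orientation" of the camera in the world. Camera axes: x right, y down, z forward; pixel columns grow to the right and rows downward; lengths in m; the calibration is good to about 2 mm. A picture is of the moment at which its call begins.
- robot.finish_job(): hands the job in; it is judged then, once.
The state is a dict: "t": time; "q": joint angles; "qd": joint speeds; "joint_efforts": joint torques, N m; "ee_pos": TCP position; "ee_rot": TCP orientation; "wrist_force": force on the tool from outside, world axes, zero at the start; "ft_torque": the same for the moment, N m; "width": opening from 0.0 (shut) to 1.0 (fully open); "grasp_force": force on a finger pad.
Only numpy, scipy, OpenCV 4.12 (cv2) and the standard library are available. Lean on these libraries where they do the work, as an engineer would, in place of code of your own. Each camera call takes 0.05 s, during which the arm holds its last target. There are 200 camera calls.

## Working session

There is one attempt and no reset: what is moved stays moved. The work goes in short steps, Python scripts to look and compute and a shell command to move; the robot and the scene stay as the last step left them, time stands still between calls to the robot, and variables do not carry over. Pictures are saved under pics/ and viewed, at most 10 in all, crops included, and the job is handed in when it is done.

```bash
mkdir -p pics
cat > h.py <<'E'
import numpy as np,cv2
from workcell import robot
def grab(n):
    c=robot.read_camera(n); np.savez('/tmp/%s.npz'%n,**c); return c
def pt(c,u,v,d=None):
    z=c['depth'][v,u] if d is None else d
    p=np.linalg.inv(c['intrinsics'])@[u,v,1]*z
    return np.array(c['eye'])+np.array(c['orientation'])@p
E
python3 - <<'E'
from h import *
for n in ['scene','top']:
    c=grab(n); cv2.imwrite(f'pics/{n}1.png',cv2.resize(c['pixels'][:,:,::-1],(800,600)))
    print(n,c['eye'],c['orientation'])
s=robot.sense();print(s['t'],s['ee_pos'],s['ee_rot'],s['wrist_force'],s['width'])
E
```

```text
scene [1.03576662 0.09921426 1.1516894 ] [[-0.21040031  0.84487576 -0.49185024]
 [ 0.97758979  0.18546339 -0.09960689]
 [ 0.00706477 -0.5017851  -0.86496347]]
top [ 0.30872325 -0.02653679  1.50993792] [[-0.00914991 -0.99415325  0.10758996]
 [-0.99993658  0.00839015 -0.00751219]
 [ 0.00656557 -0.10765187 -0.99416697]]
0.1 [0.25254915 0.62543428 0.24059188] [[-9.27246907e-01  3.74450008e-01 -6.04160144e-04]
 [ 3.74450491e-01  9.27245430e-01 -1.65580422e-03]
 [-5.98111709e-05 -1.76156740e-03 -9.99998447e-01]] [-0.16559646 -0.13893053 -0.10529014] 0.9977440174451526
```

View pics/scene1.png

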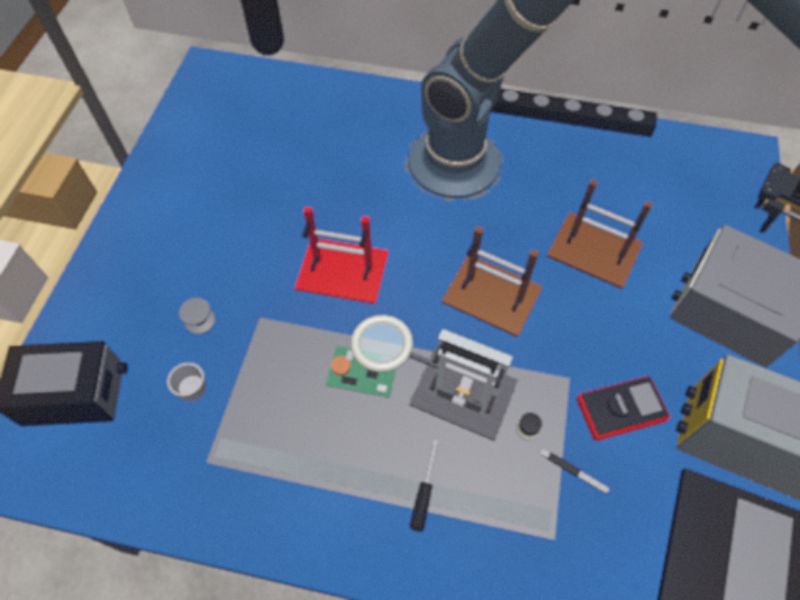

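View pics/top1.png

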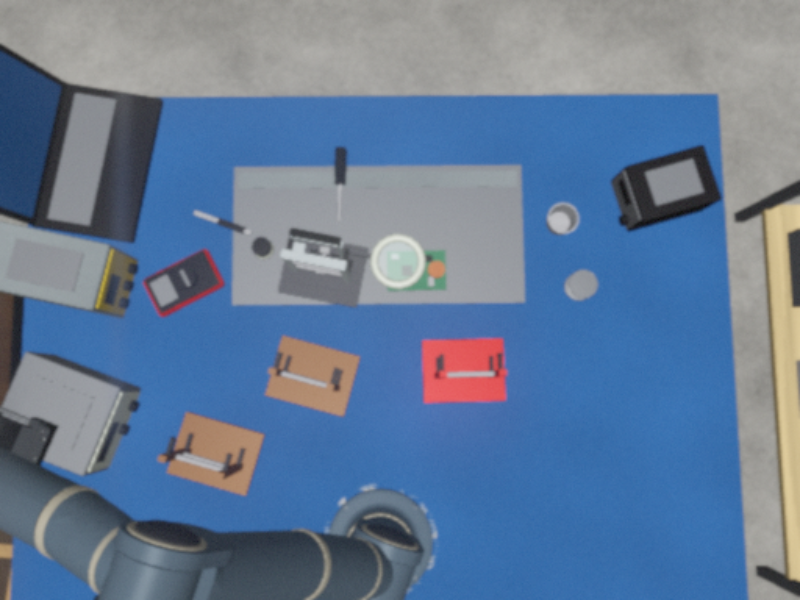

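Candidates in the scene image: dark-grey stand (465,385) with the lens, brown frames (495,280) and (597,235), red frame (342,255). I choose the grey one, because it has the white ring magnifier and a dark base. Next is a close crop of it.

Run:
```python
from h import *
a=np.load('/tmp/scene.npz')['pixels'];b=np.load('/tmp/top.npz')['pixels']
A=cv2.resize(a[205:285,255:345],None,fx=4.4,fy=4.4,interpolation=2)[:352,:396]
B=cv2.resize(b[135:205,165:255],None,fx=4.4,fy=4.4,interpolation=2)
h=max(A.shape[0],B.shape[0]);P=np.zeros((h,A.shape[1]+B.shape[1],3),np.uint8)
P[:A.shape[0],:A.shape[1]]=A;P[:B.shape[0],A.shape[1]:]=B
cv2.imwrite('pics/crop1.png',P[:,:,::-1])
```

```text
(no output)
```

View pics/crop1.png

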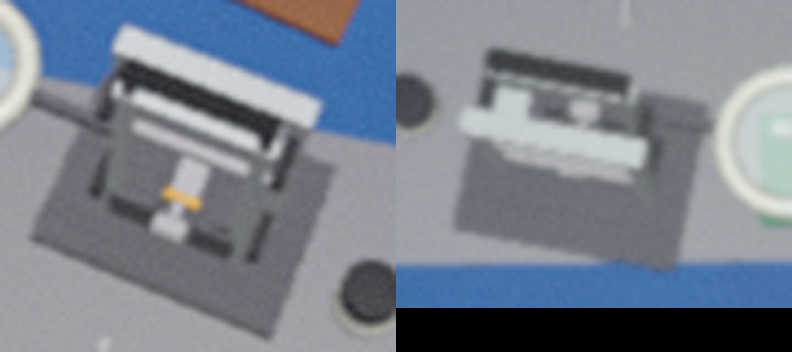

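The left crop shows the white headbar, with the dark bar just behind and below it. The right crop shows the black grip bar from (487,62) to (630,85), beyond the headbar, and the lens at right.

Run:
```python
from h import *
c=np.load('/tmp/top.npz')
def pl(u,v,z):
    r=c['orientation']@np.linalg.inv(c['intrinsics'])@[u,v,1]; return c['eye']+r*(z-c['eye'][2])/r[2]
C=lambda x,y:(165+(x-396+.5)/4.4-.5,135+(y+.5)/4.4-.5)
g1=pl(*C(487,62),.22);g2=pl(*C(630,85),.22);print(g1,g2,(g1+g2)/2,np.linalg.norm(g1-g2))
d=g1-g2;print('y-axis yaw of frame',np.degrees(np.arctan2(-d[0],d[1])))
u,v=map(round,C(558,74));print(pt(c,u,v), [pt(c,u,v+k)[2].round(3) for k in(-3,-2,-1,0,1,2,3)])
l=pl(398*.64,261*.64,.143);m=(g1+g2)/2;print('lens',l,np.linalg.norm((l-m)[:2]),np.degrees(np.arctan2((m-l)[1],(m-l)[0]))-90)
bl=[pl(*C(x,y),.01) for x,y in((455,228),(672,268),(705,103))];print(bl,np.linalg.norm(bl[0]-bl[1]))
s=robot.sense();R=s['ee_rot'];print('tool y yaw',np.degrees(np.arctan2(R[1,1],R[0,1])))
```

```text
[0.59532634 0.15887827 0.22      ] [0.57943712 0.06618345 0.22      ] [0.58738173 0.11253086 0.22      ] 0.09404677449915566
y-axis yaw of frame -9.726783647408334
[0.58655081 0.11318403 0.22813611] [np.float64(0.001), np.float64(0.225), np.float64(0.227), np.float64(0.228), np.float64(0.225), np.float64(0.222), np.float64(0.193)]
lens [ 0.55455928 -0.03949493  0.143     ] 0.155528626199689 -12.183188164487547
[array([0.51585298, 0.21207839, 0.01      ]), array([0.48439424, 0.05003691, 0.01      ]), array([0.60928721, 0.02483494, 0.01      ])] 0.16506693930062852
tool y yaw 68.00964003766421
```

```bash
python3 -m crank '[1,0,0,-1,7.1, 1,0,0,-1,7.1, 1,0,0,-1,7.1, 1,0,0,-1,7.1, 1,0,0,-1,7.1, 1,0,0,-1,7.1, 1,0,0,-1,7.1, 1,0,0,-1,7.1, 1,0,0,-1,7.1, 1,0,0,-1,7.1, 1,0,0,-1,7.1, 1,0,0,0,0.9]'
cat > rel.py <<'E'
from h import *
import sys
t=np.array(eval(sys.argv[1]));s=robot.sense();R=s['ee_rot']
print('t',s['t'],'pos',s['ee_pos'],'yaw y',np.degrees(np.arctan2(R[1,1],R[0,1])),'delta tool cm',(R.T@(t-s['ee_pos'])*100).round(2),s['wrist_force'])
E
python3 rel.py '[.587,.112,.32]'
```

```text
t: 1.1
ee_pos: [0.253, 0.6265, 0.3534]
ee_rot: [[0.193, 0.981, 0.001], [0.981, -0.193, 0.003], [0.003, 0.001, -1.0]]
wrist_force: [0.8, 0.2, 0.7]
width: 0.999
grasp_force: 0.0
t 1.1 pos [0.25303742 0.6265493  0.35336441] yaw y -11.143341953156884 delta tool cm [-44.04  42.71   3.23] [0.83397644 0.22465752 0.73144549]
```

```bash
python3 -m crank '[1,-2.2,2.1,0,0, 1,-2.2,2.1,0,0, 1,-2.2,2.1,0,0, 1,-2.2,2.1,0,0, 1,-2.2,2.1,0,0, 1,-2.2,2.1,0,0, 1,-2.2,2.1,0,0, 1,-2.2,2.1,0,0, 1,-2.2,2.1,0,0, 1,-2.2,2.1,0,0]' >/dev/null
python3 -m crank '[1,-2.2,2.1,0,0, 1,-2.2,2.1,0,0, 1,-2.2,2.1,0,0, 1,-2.2,2.1,0,0, 1,-2.2,2.1,0,0, 1,-2.2,2.1,0,0, 1,-2.2,2.1,0,0, 1,-2.2,2.1,0,0, 1,-2.2,2.1,0,0, 1,0,0,0,0, 1,0,0,0,0]'
python3 - <<'E'
from h import *
c=grab('wrist');cv2.imwrite('pics/w1.png',cv2.resize(c['pixels'][:,:,::-1],(800,600)))
E
python3 rel.py '[.587,.112,.32]'
```

```text
t: 2.85
ee_pos: [0.565, 0.1372, 0.3507]
ee_rot: [[0.193, 0.981, -0.001], [0.981, -0.193, -0.001], [-0.001, -0.001, -1.0]]
wrist_force: [-1.1, 0.7, -0.5]
width: 1.002
grasp_force: 0.0
t 2.9 pos [0.5644161  0.13924566 0.35065014] yaw y -10.95248063619063 delta tool cm [-2.24  2.74  3.06] [0.17481768 0.58962658 0.01214782]
```

View pics/w1.png

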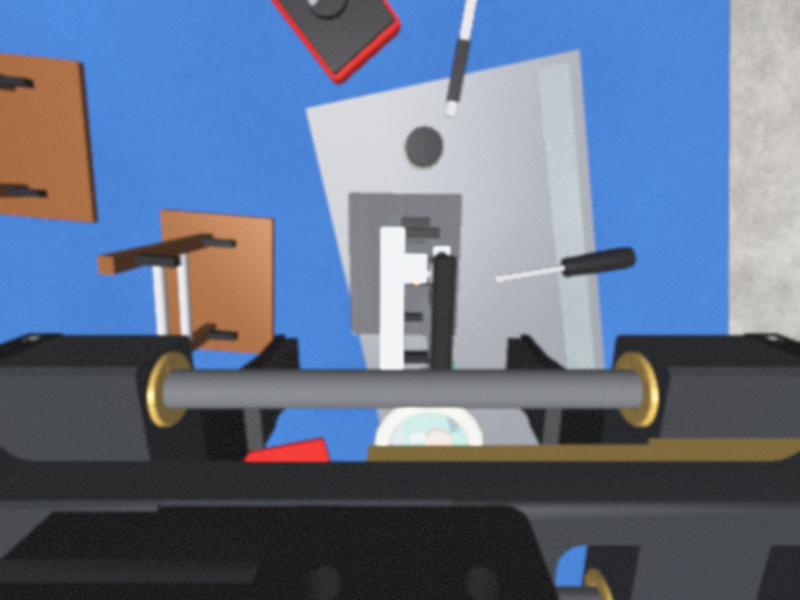

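The grip bar shows as a black strip from (445,257) to about (442,370), where the gripper hides it. It is right of the white headbar (391,300).

Run:
```python
from h import *
c=np.load('/tmp/wrist.npz')
for v in (160,164,175,190,205,220,230):
    row=c['pixels'][v,262:305].astype(int).sum(1); k=np.where(row<150)[0]+262
    k=k[(k>270)&(k<300)]
    if len(k):
        u=int(k.mean()); print(v,k.min(),k.max(),pt(c,u,v).round(4))
s=robot.sense(); print(s['ee_pos'])
```

```text
164 280 285 [0.5959 0.1581 0.2234]
175 279 279 [0.5908 0.1477 0.2247]
205 278 278 [0.5842 0.1159 0.2249]
[0.5644161  0.13924566 0.35065014]
```

Run:
```python
from h import *
c=np.load('/tmp/wrist.npz')
for v in (165,175,190,205,220,228):
    g=c['pixels'][v,270:300].astype(int).sum(1); print(v,list(g))
    for u in (282,284): 
        print(u,pt(c,u,v).round(4))
```

```text
165 [np.int64(734), np.int64(734), np.int64(712), np.int64(557), np.int64(360), np.int64(286), np.int64(258), np.int64(226), np.int64(174), np.int64(133), np.int64(150), np.int64(137), np.int64(132), np.int64(155), np.int64(143), np.int64(149), np.int64(157), np.int64(164), np.int64(135), np.int64(149), np.int64(169), np.int64(217), np.int64(313), np.int64(417), np.int64(519), np.int64(576), np.int64(597), np.int64(590), np.int64(592), np.int64(590)]
282 [0.5956 0.1573 0.2245]
284 [0.5974 0.1574 0.2274]
175 [np.int64(733), np.int64(734), np.int64(729), np.int64(715), np.int64(688), np.int64(628), np.int64(493), np.int64(298), np.int64(157), np.int64(141), np.int64(162), np.int64(158), np.int64(172), np.int64(174), np.int64(179), np.int64(171), np.int64(165), np.int64(166), np.int64(174), np.int64(151), np.int64(162), np.int64(230), np.int64(350), np.int64(457), np.int64(545), np.int64(589), np.int64(584), np.int64(583), np.int64(585), np.int64(572)]
282 [0.5937 0.1475 0.2268]
284 [0.5957 0.1472 0.2271]
190 [np.int64(402), np.int64(399), np.int64(402), np.int64(383), np.int64(322), np
[... 1253 characters left out ...]
), np.int64(513), np.int64(541), np.int64(546), np.int64(538), np.int64(541), np.int64(545), np.int64(542), np.int64(534), np.int64(541)]
282 [0.5855 0.0989 0.2262]
284 [0.5876 0.0987 0.2268]
228 [np.int64(177), np.int64(163), np.int64(169), np.int64(200), np.int64(211), np.int64(214), np.int64(179), np.int64(146), np.int64(164), np.int64(178), np.int64(168), np.int64(166), np.int64(194), np.int64(163), np.int64(181), np.int64(165), np.int64(159), np.int64(142), np.int64(232), np.int64(375), np.int64(497), np.int64(540), np.int64(535), np.int64(538), np.int64(539), np.int64(529), np.int64(539), np.int64(533), np.int64(532), np.int64(546)]
282 [0.5839 0.0906 0.2281]
284 [0.586  0.0903 0.2284]
```

```bash
python3 rel.py '[.589,.112,.223]'
python3 -m crank '[1,-1.1,1.5,0,0, 1,-1.1,1.5,0,0, 1,0,0,2,0, 1,0,0,2,0, 1,0,0,2,0, 1,0,0,0,0, 1,0,0,0,0]' 10; python3 rel.py '[.589,.112,.223]'
```

```text
t 2.9 pos [0.5644161  0.13924566 0.35065014] yaw y -10.95248063619063 delta tool cm [-2.2   2.95 12.76] [0.17481768 0.58962658 0.01214782]
t: 3.48
ee_pos: [0.5889, 0.1138, 0.2906]
ee_rot: [[0.187, 0.982, -0.003], [0.982, -0.187, -0.0], [-0.001, -0.003, -1.0]]
wrist_force: [-0.6, -0.2, -0.6]
width: 1.003
grasp_force: 0.0
t 3.4833 pos [0.58890886 0.11381823 0.29056458] yaw y -10.80216852634511 delta tool cm [-0.17  0.06  6.76] [-0.57869113 -0.2141323  -0.59152091]
```

```bash
python3 -m crank '[1,-0.1,0,1.5,0.7, 1,0,0,1.5,0, 1,0,0,1.5,0, 1,0,0,1.2,0, 1,0,0,1,0, 1,0,0,0,0, 1,0,0,0,0]' 10
python3 - <<'E'
from h import *
c=grab('wrist');cv2.imwrite('pics/w2.png',cv2.resize(c['pixels'][:,:,::-1],(800,600)))
E
python3 rel.py '[.589,.112,.223]'
```

```text
t: 4.07
ee_pos: [0.5899, 0.1116, 0.2248]
ee_rot: [[0.202, 0.979, 0.0], [0.979, -0.202, 0.0], [0.0, 0.0, -1.0]]
wrist_force: [-0.2, -0.3, -0.0]
width: 1.001
grasp_force: 0.0
t 4.1167 pos [0.59031678 0.11142455 0.22530077] yaw y -11.670515927586612 delta tool cm [ 0.03 -0.14  0.23] [-0.21985794 -0.73165158 -0.29506391]
```

View pics/w2.png

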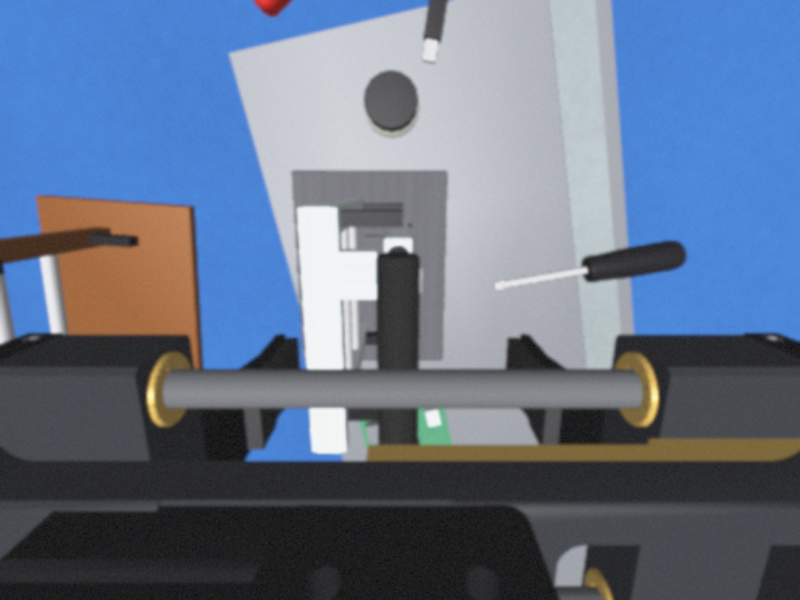

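The bar at x≈398 sits centred between the jaws (midline ≈404) and is parallel to the pads. Closing.

```bash
python3 -m crank '[-1,0,0,0.2,0, -1,0,0,0,0, -1,0,0,0,0, -1,0,0,0,0, -1,0,0,0,0, -1,0,0,0,0, -1,0,0,0,0, -1,0,0,0,0, -1,0,0,0,0, -1,0,0,0,0]' 35
```

```text
t: 4.95
ee_pos: [0.5898, 0.1112, 0.2225]
ee_rot: [[0.203, 0.979, -0.0], [0.979, -0.203, 0.0], [0.0, -0.0, -1.0]]
wrist_force: [0.6, -0.1, -1.0]
width: 0.323
grasp_force: 0.0
```

```bash
python3 -m crank '[-1,0,0,0,0, -1,0,0,0,0, -1,0,0,0,0, -1,0,0,0,0, -1,0,0,0,0]' 35
```

```text
t: 5.37
ee_pos: [0.5882, 0.1116, 0.2224]
ee_rot: [[0.202, 0.979, -0.004], [0.979, -0.202, 0.001], [-0.0, -0.004, -1.0]]
wrist_force: [-4.8, -0.2, 3.3]
width: 0.174
grasp_force: 35.0
```

```bash
python3 -m crank '[-1,0,-0.1,-0.2,0, -1,0,0,-0.4,0, -1,0,0,-0.5,0, -1,0,0,-0.5,0, -1,0,0,-0.4,0, -1,0,0,0,0, -1,0,0,0,0]'; python3 -m crank '[-1,0,0,-0.5,0, -1,0,0,-0.5,0, -1,0,0,-0.5,0, -1,0,0,-0.5,0, -1,0,0,-0.5,0, -1,0,0,-0.5,0, -1,0,0,-0.5,0, -1,0,0,-0.5,0, -1,0,0,-0.4,0, -1,0,0,0,0, -1,0,0,0,0]'
```

```text
t: 5.95
ee_pos: [0.5881, 0.1116, 0.2426]
ee_rot: [[0.202, 0.979, -0.001], [0.979, -0.202, 0.0], [0.0, -0.002, -1.0]]
wrist_force: [-3.1, 1.2, -5.0]
width: 0.169
grasp_force: 35.0
t: 6.87
ee_pos: [0.5881, 0.1116, 0.2872]
ee_rot: [[0.203, 0.979, -0.001], [0.979, -0.203, 0.001], [0.0, -0.001, -1.0]]
wrist_force: [-5.4, 0.7, -5.9]
width: 0.174
grasp_force: 35.0
```

```bash
python3 -m crank '[-1,0,-0.1,-0.3,0, -1,0,0,-0.3,0, -1,0,0,-0.3,0, -1,0,0,0,0, -1,0,0,0,0]'; for i in 1; do python3 -m crank '[-1,0,0,-0.1,0, -1,0,0,-0.1,0, -1,0,0,0,0]' | grep -E 'pos|force'; python3 -m crank '[-1,0,0,-0.1,0, -1,0,0,-0.1,0, -1,0,0,0,0]' | grep -E 'pos|force'; done
```

```text
t: 7.28
ee_pos: [0.5881, 0.1115, 0.2963]
ee_rot: [[0.203, 0.979, 0.001], [0.979, -0.203, 0.0], [0.001, 0.001, -1.0]]
wrist_force: [-2.5, 0.5, -5.2]
width: 0.174
grasp_force: 35.0
ee_pos: [0.5881, 0.1116, 0.2977]
wrist_force: [-1.3, 1.2, -5.7]
grasp_force: 35.0
ee_pos: [0.5881, 0.1116, 0.2998]
wrist_force: [-0.9, 0.5, -6.4]
grasp_force: 35.0
```

```bash
python3 -m crank '[-1,0,0,-0.1,0, -1,0,0,-0.1,0, -1,0,0,0,0]' | grep -E 'pos|t_f'; python3 -m crank '[-1,0,0,-0.1,0, -1,0,0,-0.1,0, -1,0,0,0,0]' | grep -E 'pos|t_f'
```

```text
ee_pos: [0.5881, 0.1116, 0.3019]
wrist_force: [-0.8, 0.5, -5.6]
ee_pos: [0.5881, 0.1116, 0.3039]
wrist_force: [-0.4, 1.2, -5.4]
```

```bash
python3 -m crank '[-1,0,0,-0.1,0, -1,0,0,0,0, -1,0,0,0,0]' | grep -E 'pos|t_f'
```

```text
ee_pos: [0.5881, 0.1116, 0.3048]
wrist_force: [0.0, 0.2, -6.0]
```

```bash
python3 -m crank '[-1,0,0,-0.1,0, -1,0,0,-0.1,0, -1,0,0,0,0]' | grep -E 'pos|t_f'; python3 -m crank '[-1,0,0,-0.1,0, -1,0,0,-0.1,0, -1,0,0,0,0]' | grep -E 'pos|t_f'
```

```text
ee_pos: [0.5881, 0.1116, 0.3068]
wrist_force: [0.5, 0.3, -5.2]
ee_pos: [0.5881, 0.1115, 0.3089]
wrist_force: [1.1, 0.9, -6.7]
```

```bash
python3 -m crank '[-1,0,0,-0.1,0, -1,0,0,-0.1,0, -1,0,0,0,0]' | grep -E 'pos|t_f'; python3 -m crank '[-1,0,0,-0.1,0, -1,0,0,0,0, -1,0,0,0,0]' | grep -E 'pos|t_f'
```

```text
ee_pos: [0.5881, 0.1116, 0.3109]
wrist_force: [2.3, 1.3, -4.9]
ee_pos: [0.5881, 0.1116, 0.3118]
wrist_force: [2.0, -0.4, -5.7]
```

```bash
python3 -m crank '[-1,0,0.05,-0.1,0, -1,0,0,-0.1,0, -1,0,0,0,0]' | grep -E 'pos|t_f'; python3 -m crank '[-1,0,0,-0.1,0, -1,0,0,-0.1,0, -1,0,0,0,0]' | grep -E 'pos|t_f'
```

```text
ee_pos: [0.5881, 0.1116, 0.3136]
wrist_force: [-0.4, 0.3, -4.6]
ee_pos: [0.5881, 0.1116, 0.3156]
wrist_force: [-0.6, 1.0, -5.5]
```

```bash
python3 -m crank '[-1,0,0,-0.1,0, -1,0,0,-0.1,0, -1,0,0,0,0]' | grep -E 'pos|t_f'; python3 -m crank '[-1,0,0,-0.1,0, -1,0,0,0,0, -1,0,0,0,0]' | grep -E 'pos|t_f'
```

```text
ee_pos: [0.5881, 0.1116, 0.3172]
wrist_force: [1.4, 0.7, -8.2]
ee_pos: [0.5881, 0.1116, 0.3179]
wrist_force: [1.5, 0.8, -10.9]
```

Buffer felt: contact at about z=0.3165. So the pawl has cleared, and the seat should be near 0.2985. Lowering slowly.

```bash
python3 -m crank '[-1,0,0,0,0, -1,0,0,0,0, -1,0,0,0,0, -1,0,0,0.1,0, -1,0,0,0.1,0, -1,0,0,0.1,0, -1,0,0,0.1,0, -1,0,0,0.1,0, -1,0,0,0.1,0, -1,0,0,0,0]' | grep -E 'pos|t_f'; python3 -m crank '[-1,0,0,0.1,0, -1,0,0,0.1,0, -1,0,0,0.1,0, -1,0,0,0.1,0, -1,0,0,0.1,0, -1,0,0,0.1,0, -1,0,0,0.1,0, -1,0,0,0.1,0, -1,0,0,0,0]' | grep -E 'pos|t_f'
```

```text
ee_pos: [0.5881, 0.1116, 0.3125]
wrist_force: [-2.5, 1.8, -5.2]
ee_pos: [0.5881, 0.1116, 0.3041]
wrist_force: [-3.3, 1.4, -5.5]
```

```bash
python3 -m crank '[-1,0,0,0.05,0, -1,0,0,0.05,0, -1,0,0,0,0]' | grep -E 'pos|t_f'; python3 -m crank '[-1,0,0,0.05,0, -1,0,0,0.05,0, -1,0,0,0,0]' | grep -E 'pos|t_f'
```

```text
ee_pos: [0.5881, 0.1116, 0.3034]
wrist_force: [-4.3, 1.6, -4.6]
ee_pos: [0.5882, 0.1116, 0.3024]
wrist_force: [-4.3, -0.1, -4.6]
```

```bash
python3 -m crank '[-1,0,-0.05,0.05,0, -1,0,0,0.05,0, -1,0,0,0,0]' | grep -E 'pos|t_f'; python3 -m crank '[-1,0,0,0.05,0, -1,0,0,0.05,0, -1,0,0,0,0]' | grep -E 'pos|t_f'
```

```text
ee_pos: [0.5881, 0.1116, 0.3016]
wrist_force: [-2.7, 0.4, -4.9]
ee_pos: [0.5881, 0.1116, 0.3005]
wrist_force: [-2.1, 0.7, -5.7]
```

```bash
python3 -m crank '[-1,0,0,0.05,0, -1,0,0,0.05,0, -1,0,0,0,0]' | grep -E 'pos|t_f'
```

```text
ee_pos: [0.5881, 0.1116, 0.2995]
wrist_force: [-1.9, -0.1, -4.7]
```

```bash
python3 -m crank '[-1,0,0,0.05,0, -1,0,0,0,0, -1,0,0,0,0]' | grep -E 'pos|t_f'
```

```text
ee_pos: [0.5881, 0.1116, 0.299]
wrist_force: [-0.7, 0.2, -4.9]
```

```bash
python3 -m crank '[-1,0,0,0.05,0, -1,0,0,0,0, -1,0,0,0,0]' | grep -E 'pos|t_f'; python3 -m crank '[-1,0,0,0.05,0, -1,0,0,0,0, -1,0,0,0,0]' | grep -E 'pos|t_f'
```

```text
ee_pos: [0.5881, 0.1116, 0.2986]
wrist_force: [-0.3, -0.4, -4.0]
ee_pos: [0.5881, 0.1116, 0.2983]
wrist_force: [0.2, 0.5, -3.7]
```

```bash
python3 -m crank '[-1,0,0,0.05,0, -1,0,0,0,0, -1,0,0,0,0]' | grep -E 'pos|t_f'
```

```text
ee_pos: [0.5881, 0.1116, 0.2981]
wrist_force: [-1.5, 0.1, 0.3]
```

Seat felt at z≈0.298, with the load coming off the wrist. Pressing further in small steps.

```bash
python3 -m crank '[-1,0,0,0.05,0, -1,0,0,0,0, -1,0,0,0,0]' | grep -E 'pos|t_f'
```

```text
ee_pos: [0.5881, 0.1116, 0.298]
wrist_force: [-2.7, 1.1, 4.0]
```

```bash
python3 -m crank '[-1,0,0,0.03,0, -1,0,0,0,0, -1,0,0,0,0]' | grep -E 'pos|t_f'
```

```text
ee_pos: [0.5881, 0.1116, 0.2978]
wrist_force: [-2.8, 0.4, 6.3]
```

```bash
python3 -m crank '[-1,0,0,0.05,0, -1,0,0,0,0, -1,0,0,0,0]' | grep -E 'pos|t_f'
```

```text
ee_pos: [0.5881, 0.1116, 0.2978]
wrist_force: [-4.4, 0.2, 8.0]
```

```bash
python3 -m crank '[-1,0,0,0.02,0, -1,0,0,0,0, -1,0,0,0,0]' | grep -E 'pos|t_f'
```

```text
ee_pos: [0.5881, 0.1116, 0.2977]
wrist_force: [-4.0, -0.3, 9.0]
```

```bash
python3 -m crank '[-1,0,0,0,0, -1,0,0,0,0, -1,0,0,0,0]' | grep -E 'pos|t_f'
```

```text
ee_pos: [0.5881, 0.1116, 0.2978]
wrist_force: [-4.5, -0.0, 8.6]
```

```bash
python3 -m crank '[-1,0,0,0.025,0, -1,0,0,0,0, -1,0,0,0,0, -1,0,0,0,0, -1,0,0,0,0, -1,0,0,0,0]' | grep -E 'pos|t_f';python3 -m crank '[-1,0,0,0,0, -1,0,0,0,0, -1,0,0,0,0, -1,0,0,0,0, -1,0,0,0,0, -1,0,0,0,0, -1,0,0,0,0, -1,0,0,0,0, -1,0,0,0,0, -1,0,0,0,0]' | grep -E '^t:|pos|t_f'
```

```text
ee_pos: [0.5881, 0.1116, 0.2977]
wrist_force: [-5.0, 0.7, 9.0]
t: 16.95
ee_pos: [0.5881, 0.1116, 0.2977]
wrist_force: [-4.9, -0.3, 9.4]
```

```bash
python3 -m crank '[-1,0,0,0.02,0, -1,0,0,0,0, -1,0,0,0,0]' | grep -E 'pos|t_f';python3 -m crank '[-1,0,0,0,0, -1,0,0,0,0, -1,0,0,0,0, -1,0,0,0,0, -1,0,0,0,0, -1,0,0,0,0, -1,0,0,0,0, -1,0,0,0,0, -1,0,0,0,0, -1,0,0,0,0, -1,0,0,0,0, -1,0,0,0,0]' | grep -E '^t:|pos|t_f'
```

```text
ee_pos: [0.5881, 0.1116, 0.2977]
wrist_force: [-5.3, 0.5, 9.7]
t: 18.2
ee_pos: [0.5881, 0.1116, 0.2977]
wrist_force: [-5.7, 0.4, 10.8]
```

The lock holds at about 10 N. Relieving the press, then opening.

```bash
python3 -m crank '[-1,0,-0.05,-0.1,0, -1,0,-0.05,-0.08,0, -1,0,0,0,0, -1,0,0,0,0]' | grep -E 'pos|t_f';python3 -m crank '[1,0,0,0,0, 1,0,0,0,0, 1,0,0,0,0, 1,0,0,0,0, 1,0,0,0,0, 1,0,0,0,0, 1,0,0,0,0, 1,0,0,0,0, 1,0,0,0,0, 1,0,0,0,0, 1,0,0,0,0, 1,0,0,0,0]'
```

```text
ee_pos: [0.588, 0.1116, 0.298]
wrist_force: [2.5, -0.4, 4.1]
t: 19.53
ee_pos: [0.5868, 0.1119, 0.2974]
ee_rot: [[0.203, 0.979, 0.0], [0.979, -0.203, 0.0], [0.0, -0.0, -1.0]]
wrist_force: [-0.3, -0.0, 0.0]
width: 0.966
grasp_force: 0.0
```

```bash
python3 -m crank '[1,0,0,-0.5,0, 1,0,0,-1.5,0, 1,0,0,-2,0, 1,0,0,-2,0, 1,0,0,-2,0, 1,0,0,-2,0, 1,0,0,-1,0, 1,0,0,0,0, 1,0,0,0,0]'
python3 - <<'E'
from h import *
c=grab('wrist');d=grab('scene')
P=np.hstack([c['pixels'][100:260,200:360],d['pixels'][190:350,200:440]])
cv2.imwrite('pics/end.png',cv2.resize(P[:,:,::-1],None,fx=2,fy=2))
for u,v in((275,185),(275,200),(278,200),(280,200),(282,200),(285,200),(270,200)): print(u,v,pt(c,u,v).round(4))
E
```

```text
t: 20.28
ee_pos: [0.5868, 0.1118, 0.4072]
ee_rot: [[0.203, 0.979, 0.0], [0.979, -0.203, 0.0], [0.0, 0.0, -1.0]]
wrist_force: [0.0, 0.1, 0.1]
width: 1.004
grasp_force: 0.0
275 185 [0.6123 0.0446 0.0086]
275 200 [ 6.063e-01  9.500e-03 -2.000e-04]
278 200 [0.6126 0.0087 0.0013]
280 200 [6.169e-01 7.400e-03 2.000e-04]
282 200 [0.6211 0.0069 0.0014]
285 200 [6.275e-01 5.300e-03 3.000e-04]
270 200 [0.5957 0.0122 0.0016]
```

View pics/end.png

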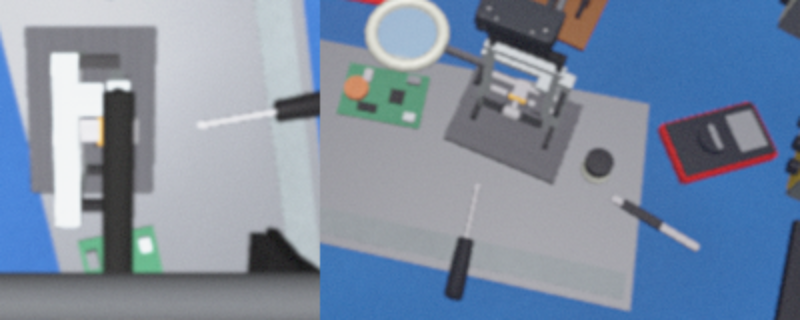

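The bar shows at crop (118,150), the wrist image's (259,175). The lens is raised and the bystanders have not moved. Checking the bar's height.

Run:
```python
from h import *
c=np.load('/tmp/wrist.npz')
for v in (155,175,195): print(pt(c,259,v).round(4))
s=robot.sense();print(s['t'],s['wrist_force'])
robot.finish_job()
```

```text
[0.5971 0.1491 0.3023]
[0.5933 0.1306 0.3029]
[0.5894 0.1117 0.3046]
20.3833 [-0.64672654  0.08931611 -0.61771756]
the job is handed in; nothing more can be done
```

The magnifier now sits locked on the upper rung, about 76 mm above fully down; it held a press of about 10 N for over a second, the gripper is clear, the other things on the bench look unmoved, and the job was handed in at 20.4 s.

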